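# Stamp the ticket and hold the stamp down

## Robot

A 6-joint arm with a two-finger parallel gripper is mounted at the origin on a cart in front of the work surface, level with it; the furniture and walls round the work are solid. World frame = base frame: x ahead of the robot, y to its left, z up, the work surface at z = 0. Lengths are in m, angles in rad, forces in N, time in s.
With the tool pointing down it reaches from about 0.375 to 0.825 m from the base axis. Payload 5.5 kg.
Tool frame: the origin (TCP) lies at the very end of the fingers, on their centre line; the grasp point (between the pads) lies 19 mm behind it; z points along the fingers, y is the line along which they close (so a half turn about z gives the same grasp; the last joint's range is limited). The gripper opens to 85 mm and grips with 20 to 120 N. Pads are 22 mm wide; open, the fingers measure 114 mm over their backs; the gripper's body (76 mm by 85 mm) begins 54 mm behind the grasp point. The pads swing forward as they close: fully open they stand 13 mm farther back than shut.
Start: joints at [1.328, 0.314, -0.047, 1.21, 0, 1.571], TCP at [0.144, 0.582, 0.231] pointing down, gripper open.
Joint ranges: [-2.67, 2.67], [-0.69, 1.73], [-1.03, 1.25], [-2.08, 2.16], [-1.42, 1.45], [-3.14, 3.14]. Speed limits (rad/s): [2.39, 2.39, 3.01, 3.14, 3.14, 3.14].

## Interface

Orientations are given as a unit quaternion [w, x, y, z].
In Python, from cell import bot, eyes, job gives the robot as it stands.
- The arm moves only by the tool step_arm, never from a script. Its argument "targets" is text: rows parted by semicolons, each of 7 numbers parted by spaces: the turn, a rotation vector about the tool's x, y, z scaled (see below), then the shift along the tool's x, y, z scaled (see below), then the closure, from -1 (fully open) to 1 (shut). A call has 1 to 8 rows; each row shifts and turns the commanded pose from where the row before left it, along the tool's axes as they then stand; what a row does not reach is not made up. The controller multiplies each number of a shift by 20 mm and each number of a turn by 4 degrees. A row lasts 1/8 s, in which the tool goes at most 62.5 mm and 10.7 degrees, less where a joint would pass 70% of its speed; a pose out of reach is approached as far as the arm can. A call with a number of a shift or a turn outside -1 to 1 is refused whole. A call with a gripper value outside its range is refused whole. The fingers move at their own pace and stop on an object; "newtons" is the grip in N (left out, the last holds). Time passes only in rows, so rows that do not move let the fingers close. It gives the time, the measured TCP pose, the force, the opening and the grip force at its end, in the units of the state.
- bot.get_state(): the state, without advancing time (a new reading comes with each control period).
- eyes.camera(name): name is "scene" or "top"; returns the picture (480x640x3 uint8, blue, green, red); there is no depth.
- eyes.camera_params(name): a dict with "K" (3x3 intrinsics, pixels), "R" (3x3) and "t" (3): a world point X has camera coordinates R X + t. Camera axes: x right, y down, z forward; pixel columns grow to the right and rows downward; lengths in m; the calibration is good to about 2 mm. A picture is of the moment at which its call begins. camera_params takes no time and is no camera call.
- job.finish_job(): hands the job in; it is judged then, once.
The state is a dict: "time_s": time; "joint_pos": joint angles; "dq": joint speeds; "joint_efforts": joint torques, N m; "ee_pos": TCP position; "ee_rot": TCP orientation; "force": force on the tool from outside, world axes, zero at the start; "ft_torque": the same for the moment, N m; "opening": finger opening in m; "grasp_force": force on a finger pad.
Only numpy, scipy, OpenCV 4.12 (cv2) and the standard library are available. Lean on these libraries where they do the work, as an engineer would, in place of code of your own. Each camera call takes 0.05 s, during which the arm holds its last target. There are 200 camera calls.

## Task

Stamp the ticket: take the self-inking stamp with the red grip out of the wooden stand and set it upright and square into the red-framed box on the ticket pad, the right way round (the white strip on the stamp's front towards the ticket's edge nearest that box, as it would be read). Press it down through its spring to the bottom of its stroke, with hardly more force than the spring needs, and finish like that: the program ends with the robot still gripping the stamp and holding it pressed in the box so that the ink takes. Do not let the stamp print (be pressed) anywhere else, leave the ticket pad where it lies, and do not disturb the blue stamp, the pen, the calculator or the pin tin.

Things in the scene. Friction and masses are not known exactly. Their poses are not given: they have to be found in the camera images.
- red_stamp: Self-inking hand stamp, 93 mm tall, about 150 g (varies), upright in a socket of the stand. Origin: middle of the underside of its foot when not pressed; z up, x to its back, y along its long side. Red grip 30 (x) x 46 (y) mm, 67 to 93 mm up; black sleeve 28 x 56 mm, 38 to 62 mm up, with a white strip on its front (-x); below it the sprung grey foot frame, 30 x 50 mm.
- red_stamp_grip (a point): Middle of the red grip, on the stamp's axis, 80 mm above the stamp's origin, axes as the stamp's. Between grip and sleeve is a neck 24 x 34 mm. Pinch from above across the 30 mm (fingers closing along the stamp's x); tips may reach down over the sleeve.
- red_stamp_base (a point): Middle of the underside of the red stamp's foot frame (moves with the foot; axes as the stamp's). The foot is a flat ring, 30 mm (x) by 50 mm (y), that must stand inside the red box.
- red_stamp_front (a point): Middle of the front lower edge of the red stamp's foot, 15 mm towards -x from red_stamp_base.
- red_stamp_foot (a joint): Stroke of the red stamp: 0 = free, 0.012 m = at the stop. With the foot standing on something, pushing the grip straight down moves grip and sleeve down over the foot. Its spring pushes back with 3 N at first and 9 N at the stop (500 N/m). The rubber die inside turns over on the way and prints in the last 3 mm.
- blue_stamp: Stamp of the same make and size with a blue grip, in the other socket; it stays there. Origin and axes as for the red stamp.
- blue_stamp_foot (a joint): Stroke of the blue stamp, as for the red one; leave it at 0.
- stand: Fixed wooden stamp stand, a block 64 (x) x 176 (y) x 10 mm, origin in the middle of its underside; two sockets 33 x 53 mm, 6 mm deep (floor 4 mm above the counter), at y = +45 and -45 mm. A stamp stands in each, long side along the stand's y, front to its -x; which socket holds which colour changes.
- ticket: Ticket pad lying loose on the counter: 151 (x) x 101 (y) mm, 10 mm thick, 0.18 kg; origin in the middle of its underside, x towards its head. On top are two boxes printed with thin coloured frames, 38 (x) x 58 (y) mm: red at the pad's foot (-x end, nearer the robot), blue in the middle.
- red_box (a point): Centre of the red-framed box on the pad's top face, 10 mm above the counter, 50 mm from the pad's middle towards its -x edge; axes as the pad's. The stamp is right when its centre is over this point, its x and y along these axes and its front towards -x.
- pen: Bystander: blue pen, 145 mm long, 9 mm high, lying on the counter beside the ticket pad. Origin in the middle of its underside.
- calculator: Bystander: desk calculator, 146 x 100 x 17 mm, lying on the other side of the ticket pad. Origin in the middle of its underside.
- pin_tin: Bystander: round green tin, 63 mm across, 23 mm high, behind the stand. Origin in the middle of its underside.
Mind the look-alikes: they are no part of the job. Of the things shaped like the stand, the wooden one is meant.

How it is judged:
By the outcome, as a careful person would: the job done as asked, in the order asked, and still so for the second after the job is handed in, while the arm keeps its last pose, push and grip.
It also fails if it takes over 40 s, if anything falls off the work surface, if the arm or the gripper's body presses on something with over 40 N, if the wrist force passes 120 N, or if a joint passes its speed limit or range.

## Working session

There is one attempt and no reset: what is moved stays moved. The work goes in short steps, Python scripts to look and compute and a tool call to move; the robot and the scene stay as the last step left them, time stands still between calls to the robot, and variables do not carry over. Pictures are saved under pics/ and viewed, at most 10 in all, crops included, and the job is handed in when it is done.

Besides the shell and the picture viewer there is one more tool, called by a JSON object that holds its "name" and its "arguments", one argument or row to a line. step_arm: Moves the arm, as the interface text tells. Its arguments: {"type":"object","properties":{"targets":{"type":"string"},"newtons":{"type":"number"}},"required":["targets"]}

```bash
mkdir -p pics
python3 - <<'E'
from cell import bot,eyes
import cv2
for n in("top","scene"):
    cv2.imwrite(f"pics/{n}0.png",eyes.camera(n)); p=eyes.camera_params(n); print(n,p)
s=bot.get_state(); print(s)
E
```

```text
top {'K': array([[561.3787384 ,   0.        , 314.41766389],
       [  0.        , 561.3787384 , 234.83343483],
       [  0.        ,   0.        ,   1.        ]]), 'R': array([[-0.00214973, -0.99988575, -0.0149619 ],
       [-0.99532245,  0.00358454, -0.0965421 ],
       [ 0.0965847 ,  0.01468437, -0.99521644]]), 't': array([0.00893099, 0.56016036, 1.17529788])}
scene {'K': array([[491.06690916,   0.        , 325.42164347],
       [  0.        , 491.06690916, 234.72505509],
       [  0.        ,   0.        ,   1.        ]]), 'R': array([[ 0.87682092, -0.48034154,  0.02137956],
       [-0.19328116, -0.39283432, -0.89906818],
       [ 0.44025842,  0.78418952, -0.43728631]]), 't': array([-0.48219631,  0.17871533,  0.96202247])}
{'time_s': 0.1, 'joint_pos': array([ 1.32800001e+00,  3.14156590e-01, -4.79619059e-02,  1.21020042e+00,
        2.05526373e-05,  1.57084157e+00]), 'dq': array([ 0.00063813, -0.00129012,  0.00272991, -0.0002142 ,  0.00096266,
        0.00061951]), 'joint_efforts': array([ 2.91168899e-04, -5.40767813e+01,  3.40540946e+01,  1.11744241e-02,
       -4.61615343e-06, -1.14483339e-05]), 'ee_pos': array([0.14412108, 0.58190658, 0.23052754]), 'ee_rot': array([-1.02376561e-04,  1.21122625e-01,  9.92637260e-01, -7.54449704e-04]), 'force': array([-0.13369372, -0.1788678 ,  0.36771656]), 'ft_torque': array([-0.00680264,  0.0218105 ,  0.02006359]), 'grasp_force': 0.0, 'opening': 0.08487337847954042}
```

View pics/top0.png

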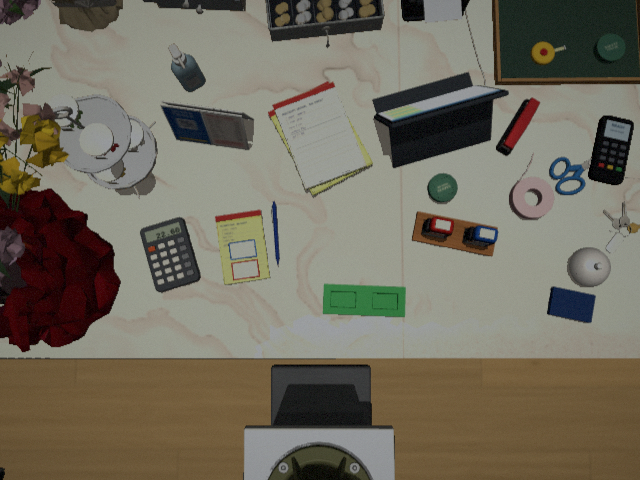

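View pics/scene0.png

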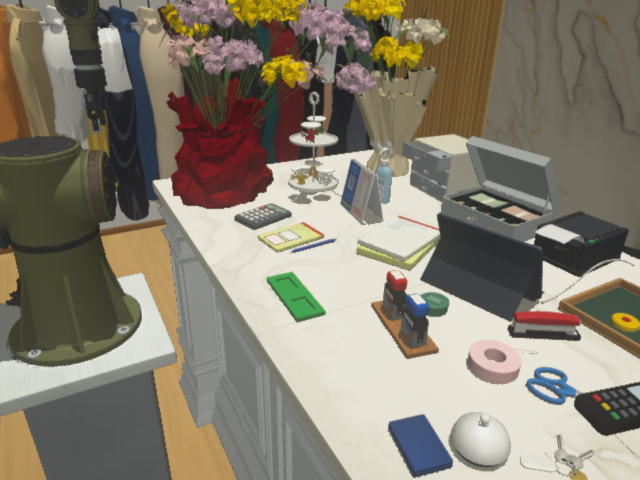

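The top view shows the ticket at about (243,248) with its red box at (245,269), the wooden stand at (454,234), the red grip at (438,225) and the blue grip at (482,235). The vase at (60,280) lies on the outer swing arc. I'll zoom in for measuring.

Run:
```python
import cv2,numpy as np
from cell import eyes
a=np.mean([eyes.camera("top").astype(float) for _ in range(4)],0).astype('uint8');b=eyes.camera("scene")
cv2.imwrite("pics/topavg.png",a)
t=cv2.resize(a[200:295,205:305],None,fx=4,fy=4,interpolation=2)
s=cv2.resize(a[195:265,400:505],None,fx=4,fy=4,interpolation=2)
c=cv2.resize(b[260:360,365:445],None,fx=4,fy=4,interpolation=2)
h=max(t.shape[0],s.shape[0]); o=np.zeros((400,800,3),'uint8')
for i,x in ((0,t),):o[:380,:400]=x
o[:280,400:800]=s[:,:400]
cv2.imwrite("pics/crop1.png",o); cv2.imwrite("pics/crop2.png",c)
```

```text
(no output)
```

View pics/crop1.png

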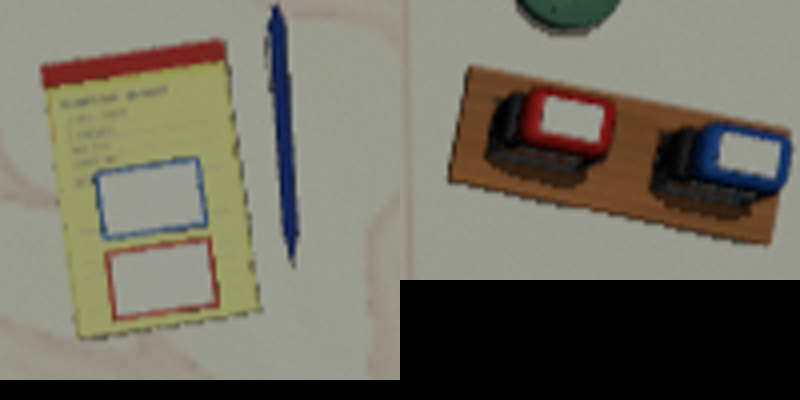

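View pics/crop2.png

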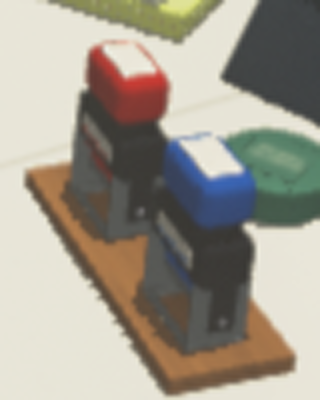

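In crop 1 the pad corners are at (42,66), (223,40), (261,309) and (80,338). The red box is centred near (162,280), the stand corners run from (470,66) to (770,244), and the red label is near (572,117). Crop 2 shows both white strips facing the robot side.

```bash
cat > h.py <<'E'
import numpy as np
from scipy.optimize import least_squares
from cell import eyes
P={n:eyes.camera_params(n) for n in("top","scene")}
def proj(n,X):
    p=P[n]; c=np.atleast_2d(X)@p["R"].T+p["t"]; q=c@p["K"].T; return q[:,:2]/q[:,2:]
def ray(n,uv,z):
    p=P[n]; C=-p["R"].T@p["t"]; d=p["R"].T@np.linalg.solve(p["K"],[*uv,1]); return C+d*(z-C[2])/d[2]
def rect(n,uv,L,W,z): # corners: (+x,+y),(+x,-y),(-x,-y),(-x,+y)
    m=np.array([[L,W],[L,-W],[-L,-W],[-L,W]])/2
    def f(p):
        c,s=np.cos(p[2]),np.sin(p[2]); X=m@np.array([[c,s],[-s,c]])+p[:2]
        return (proj(n,np.c_[X,np.full(4,z)])-uv).ravel()
    x0=ray(n,np.mean(uv,0),z)
    r=least_squares(f,[*x0[:2],0]); return r.x,np.abs(r.fun).max()
E
python3 - <<'E'
from h import *
def cr(l,ox,oy): return (np.array(l,float)-1.5)/4+[ox,oy]
np.set_printoptions(precision=4,suppress=True)
t=cr([(42,66),(223,40),(261,309),(80,338)],205,200)
r,e=rect("top",t,.151,.101,.01);print("ticket",r,e)
c,s=np.cos(r[2]),np.sin(r[2]);print("box from pad",r[:2]-.05*np.array([c,s]))
b=cr([(106,252),(211,238),(218,306),(113,321)],205,200)
print("box",rect("top",b,.038,.058,.01))
st=cr([(70,66),(390,130),(370,244),(49,182)],400,195)
r,e=rect("top",st,.064,.176,.01);print("stand",r,e)
c,s=np.cos(r[2]),np.sin(r[2]);print("socket",r[:2]+.045*np.array([-s,c]))
l=cr([(142,94),(207,101),(202,141),(138,134)],400,195)
print("label",ray("top",l.mean(0),.097))
l2=cr([(103,45),(135,38),(168,73),(130,80)],365,260)
print("label scene",ray("scene",l2.mean(0),.097))
from cell import bot
from scipy.spatial.transform import Rotation as R
q=bot.get_state()["ee_rot"];print(R.from_quat(np.roll(q,-1)).as_matrix())
E
```

```text
ticket [0.537  0.164  0.1491] 0.7004006527601234
box from pad [0.4876 0.1565]
box (array([0.4872, 0.1577, 0.1276]), np.float64(0.334582728493217))
stand [ 0.5638 -0.2957 -0.2002] 0.25002474725093293
socket [ 0.5727 -0.2516]
label [ 0.5744 -0.2521  0.097 ]
label scene [ 0.5751 -0.2507  0.097 ]
[[-0.9707  0.2404 -0.0001]
 [ 0.2404  0.9707 -0.0004]
 [ 0.     -0.0004 -1.    ]]
```

Pad, box, stand and stamp all agree to about 1 to 2 mm. First I retract, so the swing clears the vase.

{"name": "step_arm", "arguments": {
  "targets": "0 0 0 0 -1 0 -1;0 0 0 0 -1 0 -1;0 0 0 0 -1 0 -1;0 0 0 0 -1 0 -1;0 0 0 0 -1 0 -1;0 0 0 0 -1 0 -1;0 0 0 0 -1 0 -1;0 0 0.5 -0.5 -1 0 -1",
  "newtons": 40
}}

```text
time_s: 1.35
ee_pos: [0.1151, 0.4241, 0.2314]
ee_rot: [-0.0, 0.138, 0.99, 0.0]
force: [1.3, -0.2, 0.2]
opening: 0.0851
grasp_force: 0.0
```

{"name": "step_arm", "arguments": {
  "targets": "0 0 0.68 -1 -0.05 0 -1;0 0 0.68 -1 -0.05 0 -1;0 0 0.68 -1 -0.05 0 -1;0 0 0.68 -1 -0.05 0 -1;0 0 0.68 -1 -0.05 0 -1;0 0 0.68 -1 -0.05 0 -1;0 0 0.68 -1 -0.05 0 -1;0 0 0.68 -1 -0.05 0 -1"
}}

```text
time_s: 2.35
ee_pos: [0.2563, 0.3488, 0.2314]
ee_rot: [0.0, 0.324, 0.946, 0.0]
force: [0.1, -0.0, -0.3]
opening: 0.0856
grasp_force: 0.0
```

{"name": "step_arm", "arguments": {
  "targets": "0 0 0.68 -1 -0.05 0 -1;0 0 0.68 -1 -0.05 0 -1;0 0 0.68 -1 -0.05 0 -1;0 0 0.68 -1 -0.05 0 -1;0 0 0.68 -1 -0.05 0 -1;0 0 0.68 -1 -0.05 0 -1;0 0 0.68 -1 -0.05 0 -1;0 0 0.68 -1 -0.05 0 -1"
}}

```text
time_s: 3.35
ee_pos: [0.3583, 0.2265, 0.2314]
ee_rot: [0.0, 0.496, 0.868, 0.0]
force: [-0.3, 0.5, -0.9]
opening: 0.0853
grasp_force: 0.0
```

{"name": "step_arm", "arguments": {
  "targets": "0 0 0.68 -1 0 0 -1;0 0 0.68 -1 0 0 -1;0 0 0.68 -1 0.2 0 -1;0 0 0.68 -1 0.2 0 -1;0 0 0.68 -1 0.2 0 -1;0 0 0.68 -1 0.2 0 -1;0 0 0.68 -1 0.2 0 -1;0 0 0.68 -1 0.2 0 -1"
}}

```text
time_s: 4.35
ee_pos: [0.4381, 0.0856, 0.2314]
ee_rot: [0.0, 0.651, 0.759, 0.0]
force: [-0.5, -0.5, 0.8]
opening: 0.0852
grasp_force: 0.0
```

```bash
cat >> h.py <<'E'
from scipy.spatial.transform import Rotation as Ro
from cell import bot
def togo(X,yaw,name=""):
    s=bot.get_state(); M=Ro.from_quat(np.roll(s["ee_rot"],-1)).as_matrix()
    cur=np.arctan2(M[1,1],M[0,1]); d=(yaw-cur+np.pi)%(2*np.pi)-np.pi
    print(name,"t",s["time_s"],"pos",s["ee_pos"].round(4),"yaw",cur.round(4),"tilt",M[:2,2].round(4),"\n shift units",((np.array(X)-s["ee_pos"])@M/.02).round(3),"turnz units",round(-np.degrees(d)/4,3),"F",s["force"].round(2),"T",s["ft_torque"].round(2),"open",s["opening"].round(4),"gf",s["grasp_force"])
    return s
E
python3 -c "
from h import *
s=togo([.5744,-.252,.14],-.2); print(s['joint_pos'].round(3))"
```

```text
Traceback (most recent call last):
  File "h.py", line 21, in togo
    print(name,"t",s["time_s"],"pos",s["ee_pos"].round(4),"yaw",cur.round(4),"tilt",M[:2,2].round(4),"\n shift units",((np.array(X)-s["ee_pos"])@M/.02).round(3),"turnz units",round(-np.degrees(d)/4,3),"F",s["force"].round(2),"T",s["ft_torque"].round(2),"open",s["opening"].round(4),"gf",s["grasp_force"])
                                                                                                                                                                                                                                                                    ^^^^^^^^^^^^^^^^^^
AttributeError: 'float' object has no attribute 'round'
```

{"name": "step_arm", "arguments": {
  "targets": "0 0 0.63 -1 0.35 0 -1;0 0 0.63 -1 0.35 0 -1;0 0 0.63 -1 0.35 0 -1;0 0 0.63 -1 0.35 0 -1;0 0 0.63 -1 0.35 0 -1;0 0 0.63 -1 0.35 0 -1;0 0 0.63 -1 0.35 0 -1;0 0 0.63 -1 0.35 0 -1"
}}

```text
time_s: 5.35
ee_pos: [0.4937, -0.0737, 0.2314]
ee_rot: [0.0, 0.774, 0.633, 0.0]
force: [0.8, -0.2, 0.5]
opening: 0.0853
grasp_force: 0.0
```

```bash
sed -i 's/s\["opening"\].round(4)/round(s["opening"],4)/' h.py
python3 -c "
from h import *
s=togo([.5744,-.252,.14],-.2); print(s['joint_pos'].round(3))"
```

```text
t 5.35 pos [ 0.4937 -0.0737  0.2314] yaw -0.1995 tilt [0.0002 0.    ] 
 shift units [-7.939  5.723  4.57 ] turnz units 0.007 F [ 0.75 -0.24  0.52] T [-0.03 -0.02  0.01] open 0.0853 gf 0.0
[-0.148  0.124 -0.285  1.161  0.     1.622]
```

{"name": "step_arm", "arguments": {
  "targets": "0 0 0 -1 0.72 0.3 -1;0 0 0 -1 0.72 0.4 -1;0 0 0 -1 0.72 0.5 -1;0 0 0 -1 0.72 0.5 -1;0 0 0 -1 0.72 0.7 -1;0 0 0 -1 0.72 0.7 -1;0 0 0 -1 0.72 0.7 -1;0 0 0 -0.94 0.68 0.7 -1"
}}

```text
time_s: 6.35
ee_pos: [0.5748, -0.2526, 0.1401]
ee_rot: [-0.0, 0.774, 0.634, -0.0]
force: [0.1, -0.5, -0.1]
opening: 0.0857
grasp_force: 0.0
```

Run:
```python
from h import *
import cv2
s=togo([.5744,-.252,.067],-.2)
a=eyes.camera("top");b=eyes.camera("scene")
M=Ro.from_quat(np.roll(s["ee_rot"],-1)).as_matrix()
print("tcp px",proj("top",s["ee_pos"]),proj("scene",s["ee_pos"]))
u,v=proj("scene",[.5744,-.252,.1])[0].astype(int)
c=cv2.resize(b[v-75:v+60,u-75:u+75],None,fx=4,fy=4,interpolation=2); cv2.imwrite("pics/c3.png",c); print(u-75,v-75)
```

```text
t 6.35 pos [ 0.5748 -0.2526  0.1401] yaw -0.1983 tilt [-0.0004  0.0002] 
 shift units [ 0.026 -0.023  3.656] turnz units 0.025 F [ 0.12 -0.54 -0.07] T [ 0.01 -0.02  0.  ] open 0.0857 gf 0.0
tcp px [[447.6749514  221.23024259]] [[400.4975241  255.72980755]]
323 198
```

View pics/c3.png

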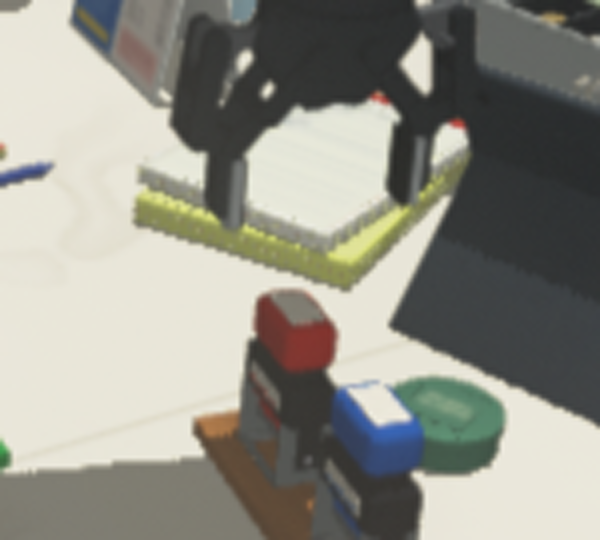

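The open fingers straddle the red grip: finger tips at about (235,225) and (405,200), with the grip below them at (295,330). I'll descend and close.

{"name": "step_arm", "arguments": {
  "targets": "0 0 0.025 0 0 0.8 -1;0 0 0 0 0 1 -1;0 0 0 0 0 1 -1;0 0 0 0 0 0.95 -1;0 0 0 0 0 0 -1"
}}

```text
time_s: 7.08
ee_pos: [0.5727, -0.2498, 0.0645]
ee_rot: [-0.002, 0.774, 0.633, -0.001]
force: [-0.1, 0.3, -0.3]
opening: 0.0854
grasp_force: 0.0
```

{"name": "step_arm", "arguments": {
  "targets": "0 0 0 0 0 0 0;0 0 0 0 0 0 0.2;0 0 0 0 0 0 0.4;0 0 0 0 0 0 1;0 0 0 0 0 0 1;0 0 0 0 0 0 1",
  "newtons": 40
}}

```text
time_s: 7.82
ee_pos: [0.5748, -0.2513, 0.0666]
ee_rot: [0.0, 0.774, 0.633, 0.0]
force: [-0.1, -1.0, 2.6]
opening: 0.0296
grasp_force: 45.2
```

```bash
python3 -c "
from h import *
s=togo([.5744,-.252,.065],-.2)"
```

```text
t 7.825 pos [ 0.5748 -0.2513  0.0666] yaw -0.1999 tilt [ 0.0008 -0.0002] 
 shift units [-0.036 -0.011  0.081] turnz units 0.002 F [-0.1  -0.96  2.64] T [-0.03 -0.09  0.01] open 0.0296 gf 45.212388038635254
```

{"name": "step_arm", "arguments": {
  "targets": "0 0 0 0 0 -0.3 1;0 0 0 0 0 -0.7 1;0 0 0 0 0 -1 1;0 0 0 0 0 -1 1;0 0 -0.2 1 -0.05 -0.5 1;0 0 -0.3 1 -0.05 0 1;0 0 -0.3 1 -0.05 0 1;0 0 -0.3 1 -0.05 0 1",
  "newtons": 60
}}

```text
time_s: 8.82
ee_pos: [0.5838, -0.1697, 0.1354]
ee_rot: [-0.001, 0.749, 0.663, -0.0]
force: [0.5, -0.3, -1.8]
opening: 0.0291
grasp_force: 63.2
```

```bash
python3 -c "
from h import *
s=togo([.4875,.157,.12],.14)"
```

```text
t 8.825 pos [ 0.5838 -0.1697  0.1354] yaw -0.1208 tilt [-0.0015  0.0006] 
 shift units [15.635 -6.747  0.789] turnz units -3.736 F [ 0.48 -0.29 -1.84] T [ 0.03  0.02 -0.  ] open 0.0291 gf 63.24095964431763
```

{"name": "step_arm", "arguments": {
  "targets": "0 0 -0.47 1 -0.3 0 1;0 0 -0.47 1 -0.3 0 1;0 0 -0.47 1 -0.3 0 1;0 0 -0.47 1 -0.3 0 1;0 0 -0.47 1 -0.3 0 1;0 0 -0.47 1 -0.3 0 1;0 0 -0.47 1 -0.3 0 1;0 0 -0.45 1 -0.3 0 1"
}}

```text
time_s: 9.82
ee_pos: [0.5371, -0.0106, 0.1363]
ee_rot: [0.0, 0.656, 0.755, -0.0]
force: [1.1, 0.6, -2.0]
opening: 0.029
grasp_force: 63.2
```

```bash
python3 -c "
from h import *
s=togo([.4875,.157,.12],.14)"
```

```text
t 9.825 pos [ 0.5371 -0.0106  0.1363] yaw 0.1401 tilt [ 0. -0.] 
 shift units [ 8.643 -1.288  0.815] turnz units 0.002 F [ 1.09  0.57 -1.96] T [ 0.03 -0.02  0.  ] open 0.029 gf 63.23877811431885
```

{"name": "step_arm", "arguments": {
  "targets": "0 0 0 1 -0.15 0 1;0 0 0 1 -0.15 0 1;0 0 0 1 -0.15 0 1;0 0 0 1 -0.15 0 1;0 0 0 1 -0.15 0 1;0 0 0 1 -0.15 0 1;0 0 0 1 -0.15 0 1;0 0 0 1 -0.15 0.4 1"
}}

```text
time_s: 10.82
ee_pos: [0.4921, 0.1448, 0.1288]
ee_rot: [0.0, 0.657, 0.754, 0.001]
force: [-0.1, -0.3, -1.6]
opening: 0.0295
grasp_force: 63.2
```

Run:
```python
from h import *
import cv2
np.set_printoptions(precision=4,suppress=True)
a=cv2.imread("pics/topavg.png"); o=[205,200]; c=a[200:295,205:268]
c=cv2.resize(c,None,fx=8,fy=8,interpolation=cv2.INTER_CUBIC)
h=cv2.cvtColor(c,cv2.COLOR_BGR2HSV)
m=(h[...,1]>90).astype('uint8')*255
ct=max(cv2.findContours(m,0,1)[0],key=cv2.contourArea)
ct=cv2.convexHull(ct)[:,0].astype(float); uv=(ct-3.5)/8+o
W=np.array([ray("top",p,.01)[:2] for p in uv])*1000
(cx,cy),(w,hh),an=cv2.minAreaRect(W.astype('float32'));print("pad",cx,cy,w,hh,an,np.radians(an))
# red frame: bottom box
r=((h[...,0]<8)|(h[...,0]>172))&(h[...,1]>80); r[:300]=0
ys,xs=np.nonzero(r); uv=(np.c_[xs,ys]-3.5)/8+o
W=np.array([ray("top",p,.01)[:2] for p in uv])*1000
print("redbox",cv2.minAreaRect(W.astype('float32')))
togo([.4875,.157,.12],.14)
b=eyes.camera("scene");t=eyes.camera("top")
u,v=proj("scene",[.4875,.157,.06])[0].astype(int)
cv2.imwrite("pics/c4.png",cv2.resize(b[v-50:v+50,u-65:u+65],None,fx=6,fy=6,interpolation=2)); print(u-65,v-50)
```

```text
pad 485.87432861328125 159.49322509765625 47.47562789916992 66.13103485107422 8.439312934875488 0.14729379731972306
redbox ((487.2748107910156, 157.7572784423828), (37.517127990722656, 57.81678009033203), 7.830230236053467)
 t 10.825 pos [0.4921 0.1448 0.1288] yaw 0.138 tilt [0.0014 0.0004] 
 shift units [ 0.636 -0.144  0.439] turnz units -0.029 F [-0.11 -0.34 -1.62] T [ 0.04 -0.06  0.04] open 0.0295 gf 63.24965000152588
210 172
```

View pics/c4.png

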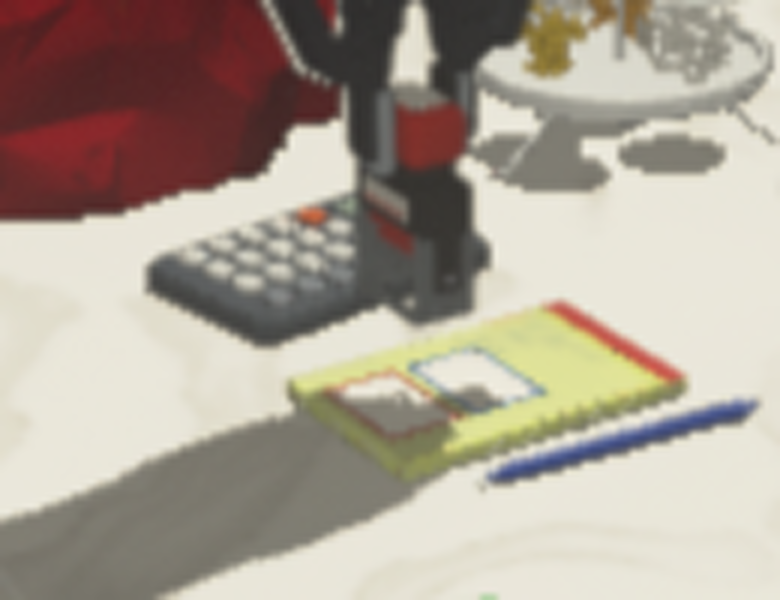

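The stamp hangs upright, with its white strip at (385,195) facing the robot. The red box in the scene view is centred near (394,404). I'll check these against the model.

Run:
```python
from h import *
np.set_printoptions(precision=4,suppress=True)
f=lambda x,y:(np.array([x,y])-2.5)/6+[210,172]
print("box scene",rect("scene",np.array([f(395,372),f(462,413),f(395,438),f(325,392)]),.038,.058,.01))
p=np.array([.4921,.1448,.1288-.0626]);c,s=np.cos(.138),np.sin(.138)
A=np.array([[c,-s],[s,c]])
for n,l in (("foot",[(-15,-25,0),(15,-25,0),(-15,25,0)]),("griptop",[(-15,-23,93),(15,-23,93),(15,23,93),(-15,23,93)]),("sleeve",[(-14,-28,38),(14,-28,38)])):
  X=np.array([[*(A@np.array(q[:2])/1000+p[:2]),p[2]+q[2]/1000] for q in l])
  print(n,(proj("scene",X)-[210,172])*6+2.5)
togo([.4873,.1577,.0786],.138)
```

```text
box scene (array([0.4882, 0.1646, 0.1639]), np.float64(0.7707776021946984))
foot [[418.8321 331.092 ]
 [479.009  314.4036]
 [357.5838 290.4838]]
griptop [[411.7428 122.0993]
 [473.9594 107.6803]
 [414.9901  75.4496]
 [353.6569  89.0554]]
sleeve [[422.9313 249.8348]
 [479.9245 235.018 ]]
 t 10.925 pos [0.4907 0.1452 0.1276] yaw 0.1403 tilt [-0.0013  0.0002] 
 shift units [ 0.643 -0.079  2.452] turnz units 0.033 F [ 0.24 -0.43 -2.05] T [ 0.    0.08 -0.01] open 0.0292 gf 63.20793271064758
```

Scene-camera residuals for stamp and box shift the same way by about 1 px, so the relative pose agrees with the top-camera estimate. I'll move over the box and down to about 6 mm above it.

{"name": "step_arm", "arguments": {
  "targets": "0 0 0 0.65 -0.08 0 1;0 0 0 0 0 0.8 1;0 0 0 0 0 0.9 1;0 0 0 0 0 0.5 1;0 0 0 0 0 0.2 1;0 0 0 0 0 0 1;0 0 0 0 0 0 1"
}}

```text
time_s: 11.8
ee_pos: [0.489, 0.1561, 0.0808]
ee_rot: [0.0, 0.657, 0.754, 0.0]
force: [-0.2, -0.7, -1.3]
opening: 0.029
grasp_force: 63.3
```

Run:
```python
from h import *
import cv2
togo([.4873,.158,.0726],.138)
b=eyes.camera("scene");t=eyes.camera("top")
u,v=proj("scene",[.4875,.157,.05])[0].astype(int)
A=cv2.resize(b[v-50:v+50,u-65:u+65],None,fx=6,fy=6,interpolation=2)
cv2.imwrite("pics/c5.png",A)
s=togo([.4873,.158,.0726],.138)
```

```text
t 11.8 pos [0.489  0.1561 0.0808] yaw 0.1379 tilt [0.0008 0.0003] 
 shift units [ 0.107 -0.074  0.408] turnz units -0.001 F [-0.21 -0.68 -1.35] T [-0.06  0.01  0.02] open 0.029 gf 63.2512629032135
 t 11.9 pos [0.489  0.1561 0.0808] yaw 0.1379 tilt [0.001  0.0003] 
 shift units [ 0.106 -0.073  0.411] turnz units -0.001 F [ 0.37  0.16 -1.5 ] T [-0.03  0.01 -0.  ] open 0.0293 gf 63.25170636177063
```

View pics/c5.png

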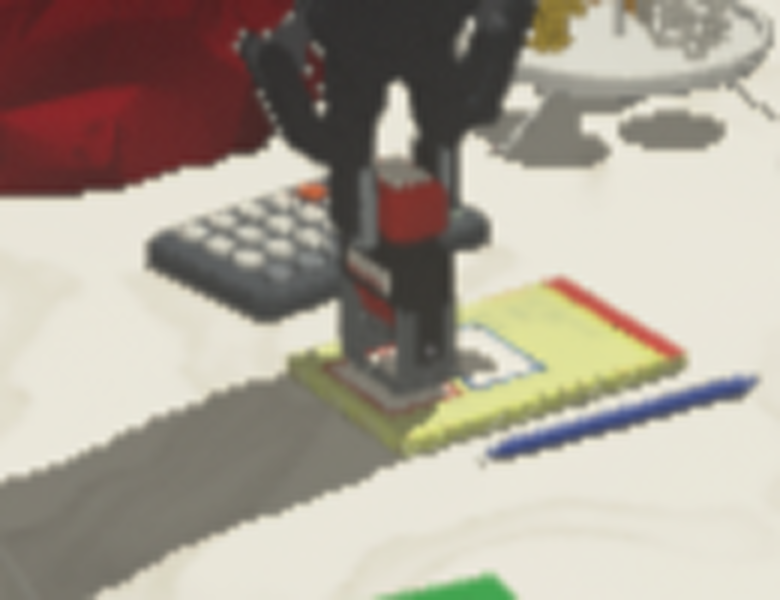

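The foot hovers over the red frame with its near corner at about (400,395) against the frame's corner at (397,412), and the orientation is right. I'll trim slightly and approach to contact.

{"name": "step_arm", "arguments": {
  "targets": "0 0 0 0.1 -0.04 0 1;0 0 0 0 0 0.15 1;0 0 0 0 0 0.15 1;0 0 0 0 0 0.05 1;0 0 0 0 0 0 1"
}}

```text
time_s: 12.52
ee_pos: [0.4874, 0.1579, 0.0734]
ee_rot: [-0.0, 0.657, 0.754, -0.0]
force: [-1.2, 0.5, 3.5]
opening: 0.0292
grasp_force: 63.7
```

Run:
```python
from h import *
import cv2
b=np.mean([eyes.camera("scene").astype(float) for _ in range(3)],0).astype('uint8')
u,v=proj("scene",[.4875,.157,.03])[0].astype(int)
A=cv2.resize(b[v-30:v+30,u-40:u+40],None,fx=10,fy=10,interpolation=2)
cv2.imwrite("pics/c6.png",A);print(u-40,v-30)
s=togo([.4880,.158,.0726],.138)
o=np.array([u-40,v-30])
def pr(c,y,l):
  A=np.array([[np.cos(y),-np.sin(y)],[np.sin(y),np.cos(y)]]);X=np.array([[*(A@np.array(q)/1000+c),.01] for q in l]);return ((proj("scene",X)-o)*10+4.5).round()
print("box top-est",pr([.4873,.1577],.137,[(-19,-29),(19,-29),(19,29),(-19,29)]))
print("foot",pr(s["ee_pos"][:2],.138,[(-15,-25),(15,-25),(-15,25)]))
```

```text
235 203
 t 12.675 pos [0.4874 0.1579 0.0734] yaw 0.138 tilt [-0.0002  0.    ] 
 shift units [0.002 0.031 0.04 ] turnz units -0.001 F [-1.33 -0.73  0.79] T [-0.03  0.34 -0.01] open 0.0293 gf 63.71228814125061
box top-est [[410. 433.]
 [535. 396.]
 [418. 316.]
 [296. 351.]]
foot [[415. 423.]
 [514. 394.]
 [317. 352.]]
```

View pics/c6.png

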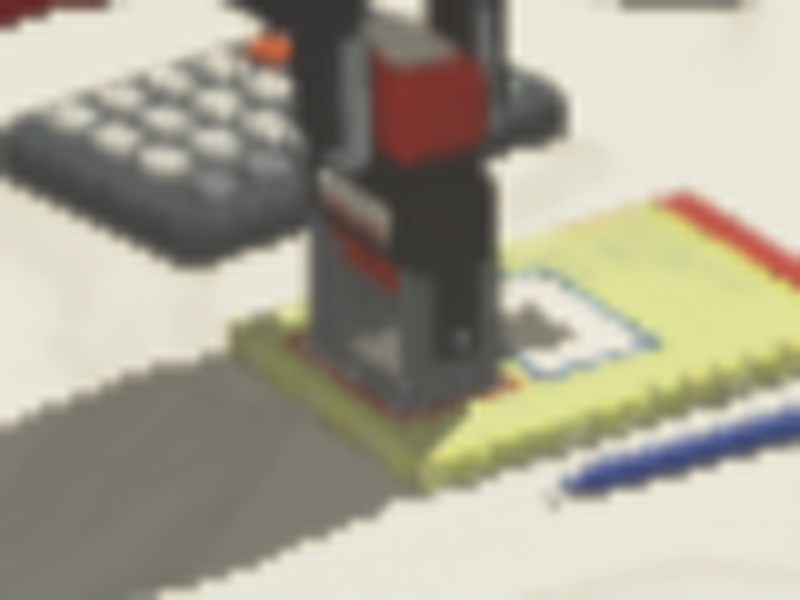

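The foot stands centred in the red frame: near corner (404,408) against the frame's (402,420), and left (312,348) against (290,340). Light contact is registered. Now I'll press gradually.

{"name": "step_arm", "arguments": {
  "targets": "0 0 0 0 0 0.1 1;0 0 0 0 0 0.1 1;0 0 0 0 0 0.1 1;0 0 0 0 0 0.1 1;0 0 0 0 0 0 1;0 0 0 0 0 0 1"
}}

```text
time_s: 13.42
ee_pos: [0.4873, 0.1579, 0.0653]
ee_rot: [-0.0, 0.657, 0.754, -0.0]
force: [-3.0, -0.4, 6.4]
opening: 0.0291
grasp_force: 64.3
```

```bash
python3 -c "
from h import *
togo([.4874,.1579,.0614],.138)"
```

```text
t 13.425 pos [0.4873 0.1579 0.0653] yaw 0.1381 tilt [-0.0003  0.    ] 
 shift units [-0.001  0.006  0.197] turnz units 0.001 F [-3.03 -0.37  6.38] T [-0.2   0.82  0.  ] open 0.0291 gf 64.2784059047699
```

A side force of -3 N has appeared in x, so I'll relieve it a little before going on.

{"name": "step_arm", "arguments": {
  "targets": "0 0 0 0 -0.03 0 1;0 0 0 0 0 0 1;0 0 0 0 0 0 1"
}}

```text
time_s: 13.8
ee_pos: [0.4872, 0.1579, 0.0655]
ee_rot: [0.0, 0.657, 0.754, 0.0]
force: [-2.0, -0.6, 5.1]
opening: 0.0292
grasp_force: 64.3
```

{"name": "step_arm", "arguments": {
  "targets": "0 0 0 0 -0.04 0 1;0 0 0 0 0 0.05 1;0 0 0 0 0 0.05 1;0 0 0 0 0 0.05 1;0 0 0 0 0 0 1;0 0 0 0 0 0 1"
}}

```text
time_s: 14.55
ee_pos: [0.4871, 0.1579, 0.0629]
ee_rot: [0.001, 0.657, 0.754, 0.001]
force: [-2.0, -0.2, 7.8]
opening: 0.0291
grasp_force: 64.5
```

```bash
python3 -c "
from h import *
togo([.4874,.1579,.0614],.138)
import numpy as np
F=[]
for i in range(4): eyes.camera('scene'); F.append(bot.get_state()['force'])
print(np.mean(F,0),np.std(F,0))"
```

```text
t 14.55 pos [0.4871 0.1579 0.0629] yaw 0.138 tilt [0.0018 0.0003] 
 shift units [-0.001  0.017  0.075] turnz units -0.0 F [-1.96 -0.21  7.83] T [-0.04  0.3   0.04] open 0.0291 gf 64.49646949768066
[-1.81942239  0.03946733  7.203292  ] [0.61722758 0.52289173 0.54799196]
```

{"name": "step_arm", "arguments": {
  "targets": "0 0 0 0 -0.02 0.04 1;0 0 0 0 0 0.03 1;0 0 0 0 0 0 1;0 0 0 0 0 0 1"
}}

```text
time_s: 15.25
ee_pos: [0.4869, 0.1579, 0.0617]
ee_rot: [0.001, 0.657, 0.754, 0.001]
force: [-1.2, -0.7, 8.3]
opening: 0.0293
grasp_force: 64.6
```

```bash
cat > f.py <<'E'
from h import *
F=[];Z=[]
for i in range(6): eyes.camera('scene'); s=bot.get_state(); F.append(s['force']);Z.append(s['ee_pos'])
print(s['time_s'],np.mean(F,0).round(2),np.mean(Z,0).round(5))
E
python3 f.py
```

```text
15.55 [-1.35 -0.74  7.96] [0.48698 0.15788 0.06167]
```

{"name": "step_arm", "arguments": {
  "targets": "0 0 0 0 -0.02 0.03 1;0 0 0 0 0 0 1;0 0 0 0 0 0 1"
}}

```text
time_s: 15.92
ee_pos: [0.487, 0.1579, 0.0615]
ee_rot: [0.001, 0.657, 0.754, 0.001]
force: [-2.1, 0.0, 9.7]
opening: 0.029
grasp_force: 65.0
```

```bash
python3 f.py
```

```text
16.225 [-1.73 -0.41 10.56] [0.48695 0.15791 0.06147]
```

The force rises steeply after about 12 mm of stroke, so the stop is reached. Last check by picture.

Run:
```python
from h import *
import cv2
b=eyes.camera("scene")
u,v=275,233
A=cv2.resize(b[v-30:v+30,u-40:u+40],None,fx=10,fy=10,interpolation=2)
cv2.imwrite("pics/c7.png",A)
togo([.4874,.1579,.0614],.138)
```

```text
t 16.275 pos [0.487  0.1579 0.0615] yaw 0.1379 tilt [0.0032 0.0005] 
 shift units [-0.003  0.022  0.005] turnz units -0.001 F [-1.47 -1.02 10.86] T [-0.14  0.32  0.01] open 0.0292 gf 64.95797395706177
```

View pics/c7.png

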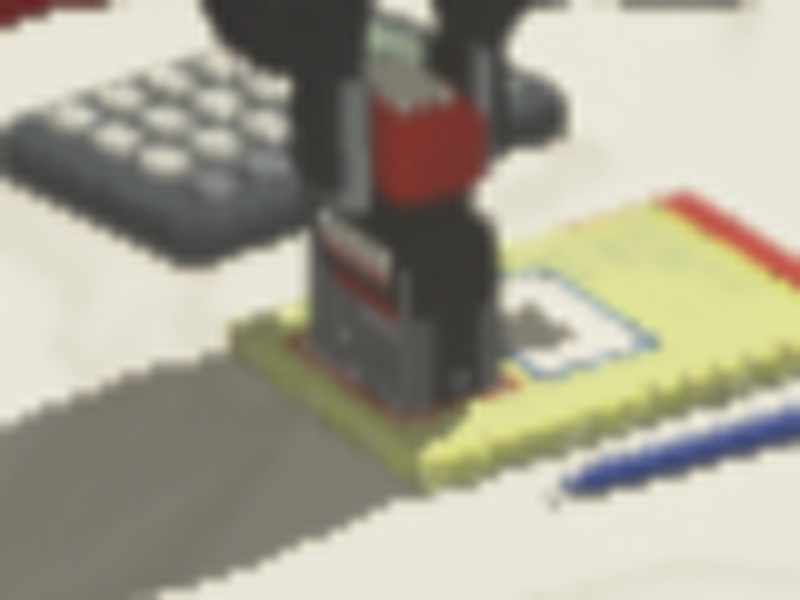

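The foot and pad have not moved (near corner still at (404,408)). The grip's lower edge dropped from about row 165 to 203, which is roughly the full 12 mm stroke. I'm handing in the job.

```bash
python3 -c "
from cell import job
print(job.finish_job())"
```

```text
the job is handed in; nothing more can be done
None
```

I handed the job in at about 16 s: the robot is still gripping the red stamp and holding it upright in the red box, strip towards the ticket's near edge, pressed to its stop at an estimated 12 N against the spring's 9 N, with no sign in the pictures that the ticket or anything else moved.

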